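# Check the catches of the snack keeper's lid

## Robot

A 6-joint arm with a two-finger parallel gripper is mounted at the origin on the work surface. World frame = base frame: x ahead of the robot, y to its left, z up, the work surface at z = 0. Lengths are in m, angles in rad, forces in N, time in s.
With the tool pointing down it reaches from about 0.3 to 0.85 m from the base axis. Payload 4.2 kg.
Tool frame: the origin (TCP) lies between the finger pads; the fingertips stand 22 mm ahead of it and the grasp point (between the pads) lies 3 mm ahead of it (robot.tip_extent is the distance from the TCP to the fingertips, in m); y points along the fingers, x is the direction in which the jaws open and shut, and the axes are right-handed (so a half turn about y gives the same grasp; the last joint's range is limited). The gripper opens to 91 mm and grips with 3 to 60 N. Pads are 32 mm wide; open, the fingers measure 118 mm over their backs; the gripper's body (76 mm by 178 mm) begins 60 mm behind the grasp point.
Start: joints at [-1.315, 0.32, 1.565, -0, 1.257, -0.02], TCP at [0.157, -0.553, 0.236] pointing down, gripper open.
Joint ranges: [-3.11, 3.11], [-0.84, 2.01], [0.21, 2.61], [-1.34, 4.49], [0.05, 2.63], [-2.56, 2.56]. Speed limits (rad/s): [2.57, 2.57, 3.14, 3.14, 3.14, 3.14].

## Interface

Orientations are given as a unit quaternion [x, y, z, w].
In Python, from rig import robot gives the robot as it stands.
- The arm moves only by the shell command python3 -m creep 'ROWS' [OPENING] [FORCE]. ROWS is JSON, a list of rows, each an object of numbers: "dx", "dy", "dz": the shift along the tool's x, y, z in units of 50 mm (1.0 is 50 mm); "rx", "ry", "rz": the turn, a rotation vector about the tool's x, y, z in units of 6 degrees (1.0 is 6 degrees). A call has 1 to 20 rows; each row shifts and turns the commanded pose from where the row before left it, along the tool's axes as they then stand; what a row does not reach is not made up. A row lasts 1/10 s, in which the tool goes at most 50 mm and 8.59 degrees, less where a joint would pass 70% of its speed; a pose out of reach is approached as far as the arm can. A call is refused whole if a number of a shift passes 1 or a number of a turn 1, either way. A call with a gripper value outside its range is refused whole. OPENING is the gripper's target within -1 to 1 (shut at 1, half-way at 0, fully open at -1), set as the call begins (- or left out, the last holds). The fingers move at their own pace and stop on an object; FORCE is the grip in N (left out, the last holds). Time passes only in rows, so rows that do not move let the fingers close. It gives the time, the measured TCP pose, the force and the opening at its end, in the units of the state.
- robot.get_obs(): the state, without advancing time (a new reading comes with each control period).
- robot.grab_frame(name): name is "scene" or "top" or "wrist"; returns a dict with "frame" (480x640x3 uint8, red, green, blue), "fx", "fy", "cx", "cy" (pixels), "k1" (the pictures are not rectified: a ray, as slopes to the right and down, at radius r is drawn at 1 + k1 r^2 times it, then the intrinsics apply), "cam_to_world" (4x4, takes a point from camera to world coordinates). Camera axes: x right, y down, z forward; pixel columns grow to the right and rows downward; lengths in m; the calibration is good to about 2 mm. A picture is of the moment at which its call begins. There is no depth.
- robot.finish_job(): hands the job in, once; it reports no verdict.
The state is a dict: "t": time; "q": joint angles; "qvel": joint speeds; "tau": joint torques, N m; "eef_pos": TCP position; "orientation": TCP orientation; "wrist_force": force on the tool from outside, world axes, zero at the start; "torque": the same for the moment, N m; "grip_width": finger opening in m.
Only numpy, scipy, OpenCV 4.12 (cv2) and the standard library are available. Lean on these libraries where they do the work, as an engineer would, in place of code of your own. Each camera call takes 0.05 s, during which the arm holds its last target. There are 200 camera calls.

## Task

The snack keeper's lid looks shut, but at least one of its two front catches has not caught. Tug the lid up a little by its knob so that the loose front corner shows itself, press every loose corner down hard over its catch until it is fully home, then give the knob one more firm steady tug to prove that both catches hold, and leave the lid lying shut. Do not disturb the other things on the table.

Things in the scene. Friction and masses are not known exactly. Their poses are not given: they have to be found in the camera images.
- keeper: white ceramic snack keeper, a box 180 (x) x 240 (y) x 60 mm high with a rubber gasket on its rim, fixed to the table; origin at the centre of its underside, x points from its front (the catch side, towards the robot) to its hinge, y to its left, z up
- lid: flat pale bamboo lid 208 x 252 x 8 mm, about 0.3 kg, shut at the start; shut, its top is 68 mm above the table and it reaches 122 mm to the front of the keeper's centre. Unheld, it falls shut by its weight. Origin 60 mm above the keeper's origin when shut; axes as the keeper's
- hinge (a point): middle of the lid's hinge line, along the keeper's back top edge (90 mm behind its centre, 64 mm up). The soft strap hinge also lets the lid rock sideways up to 0.045 rad about its front-to-back middle line: with one front corner held, the other can still be raised about 10 mm (the knob about 5 mm) before the lid goes tight
- knob (a point): centre of the wooden ball knob, 30 mm in diameter, on a neck 14 mm thick, on the lid's middle line 60 mm to the front of the lid's origin; 96 mm above the table (28 mm over the lid's top) when shut. Pinched front-to-back (fingers closing along the keeper's x) the lid can still rock about the fingers; a side-to-side pinch hinders the rocking
- press_left (a point): point on the lid's top near the left catch (keeper's +y), where to press: 85 mm to the front and 90 mm to the left of the keeper's centre, 68 mm above the keeper's underside when shut. Lying shut, its height is the same whether or not the catch has caught
- press_right (a point): the same at the right catch (keeper's -y). To make a catch hold, press here until the lid stops hard, about 4 mm below its shut height: some 13 N against the springy gasket; let go, it springs back to its shut height. A half-done press may slip at the next tug. Pressing the middle of the front edge would need twice the force
- catch_a: one of two steel catch housings, 26 x 40 x 34 mm, on the keeper's front under the lid's lip, at the left or the right corner (it varies); origin at the middle of its underside; its bolt is hidden inside. Once caught it leaves its corner 2 mm of play and then stops it, and does not give way to a pull; not caught, it lets its corner rise freely
- catch_b: the other catch housing, alike in all respects; at the start one of the two or both have not caught. In the last tug both must take a clear load at once (over 3 N each): pull the knob up with about 12 to 20 N and hold it for half a second or more
- stand: bystander: three-tier white ceramic snack stand, 200 mm wide, 264 mm tall, origin at its foot
- checkers_a: bystander: stack of five black checkers, 32 mm wide, 40 mm tall, beside the keeper, origin at its foot
- checkers_b: bystander: stack of four black checkers, 32 mm wide, 32 mm tall, beside the keeper, origin at its foot
- dice_cup: bystander: glass dice cup, 72 mm wide, 95 mm tall, origin at its foot
- opener: bystander: flat steel bottle opener, 114 mm long, 5 mm thick, origin near its middle

How it is judged:
By the outcome, as a careful person would: the job done as asked, in the order asked, and still so for the second after the job is handed in, with the robot touching nothing.
It also fails if it takes over 72 s, if anything falls off the work surface, if the arm or the gripper's body presses on something with over 40 N, if the wrist force passes 120 N, or if a joint passes its speed limit or range.

## Working session

There is one attempt and no reset: what is moved stays moved. The work goes in short steps, Python scripts to look and compute and a shell command to move; the robot and the scene stay as the last step left them, time stands still between calls to the robot, and variables do not carry over. Pictures are saved under pics/ and viewed, about 8 in all and at most 12, crops included, and the job is handed in when it is done.

```bash
mkdir -p pics
python3 - <<'E'
from rig import robot
import cv2,json
o=robot.get_obs();print({k:(v if not hasattr(v,'tolist') else [round(x,4) for x in v.tolist()]) for k,v in o.items()})
for n in("scene","top"):
    f=robot.grab_frame(n);cv2.imwrite(f'pics/{n}0.png',f['frame'][:,:,::-1]);print(n,{k:f[k] for k in('fx','fy','cx','cy','k1')},f['cam_to_world'])
E
```

```text
{'t': 0.0, 'q': [-1.315, 0.3203, 1.5657, -0.0, 1.2574, -0.02], 'qvel': [-0.0005, -0.0005, -0.001, -0.0005, -0.0007, -0.0017], 'tau': [-0.0023, -41.2462, -23.1975, 0.0723, 0.0458, -0.0002], 'eef_pos': [0.1565, -0.5528, 0.2351], 'orientation': [-0.5636, 0.427, -0.426, 0.5644], 'wrist_force': [0.1387, -0.0937, 0.2745], 'torque': [-0.0122, -0.0108, -0.0023], 'grip_width': 0.09108745828028517}
scene {'fx': 538.6685463582734, 'fy': 538.6685463582734, 'cx': 315.90814088518596, 'cy': 232.4683929783869, 'k1': 0.008623035965631376} [[ 0.33321075  0.5249552  -0.78319387  1.38488463]
 [ 0.94260747 -0.16654301  0.28940385 -0.12460186]
 [ 0.02148859 -0.83467686 -0.55032062  0.6159204 ]
 [ 0.          0.          0.          1.        ]]
top {'fx': 610.6957652233051, 'fy': 610.6957652233051, 'cx': 323.35301048302335, 'cy': 245.60869712689907, 'k1': 0.023929044620872197} [[ 1.31145608e-01 -9.67152864e-01  2.17752536e-01  3.35819571e-01]
 [-9.91362859e-01 -1.28101250e-01  2.81025157e-02  1.19866395e-01]
 [ 7.14943556e-04 -2.19557298e-01 -9.75599345e-01  1.38851102e+00]
 [ 0.00000000e+00  0.00000000e+00  0.00000000e+00  1.00000000e+00]]
```

View pics/top0.png

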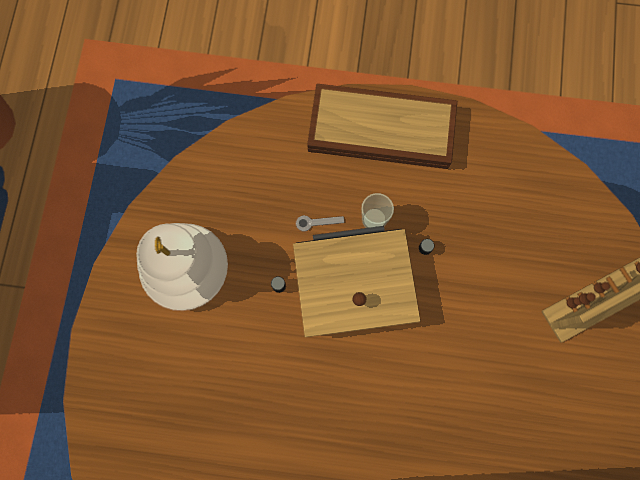

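View pics/scene0.png

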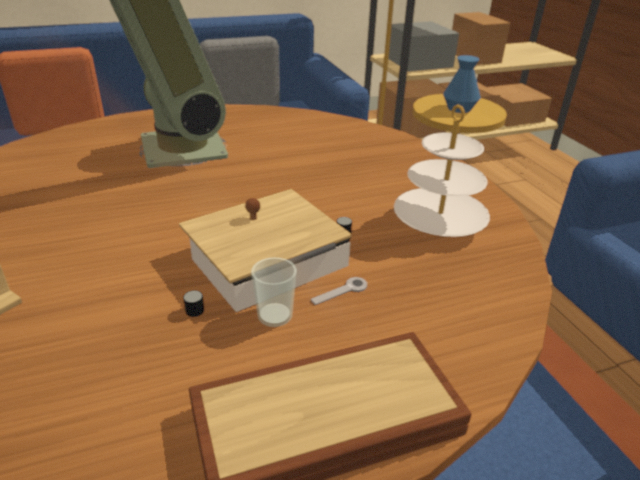

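```bash
cat > h.py <<'E'
import numpy as np,cv2
from scipy.spatial.transform import Rotation as R
from rig import robot
def ray(f,uv):
    K=np.array([[f['fx'],0,f['cx']],[0,f['fy'],f['cy']],[0,0,1.]])
    p=cv2.undistortPoints(np.array(uv,float).reshape(-1,1,2),K,np.array([f['k1'],0,0,0.])).reshape(-1,2)
    T=np.array(f['cam_to_world']);return T[:3,3],np.c_[p,np.ones(len(p))]@T[:3,:3].T
def plane(f,uv,z):
    o,d=ray(f,uv);return o+d*((z-o[2])/d[:,2])[:,None]
def proj(f,P):
    T=np.array(f['cam_to_world']);c=(np.atleast_2d(P)-T[:3,3])@T[:3,:3];s=c[:,:2]/c[:,2:]
    s=s*(1+f['k1']*(s**2).sum(1))[:,None];return s*f['fx']+[f['cx'],f['cy']]
def pose():
    o=robot.get_obs();return np.array(o['eef_pos']),R.from_quat(o['orientation']),o
E
python3 - <<'E'
from h import *
np.set_printoptions(precision=4,suppress=True)
f=robot.grab_frame("top");im=f['frame'];hsv=cv2.cvtColor(im,cv2.COLOR_RGB2HSV)
print(hsv[280,330],hsv[380,330],hsv[299,359])
m=((hsv[:,:,1]<150)&(hsv[:,:,2]>130)&(hsv[:,:,0]>12)).astype(np.uint8)
m[:215]=0;m[350:]=0;m[:,:285]=0;m[:,430:]=0
m=cv2.morphologyEx(m,cv2.MORPH_OPEN,np.ones((5,5)))
c=max(cv2.findContours(m,0,2)[0],key=cv2.contourArea)
w=plane(f,c.reshape(-1,2),0.068)
r=cv2.minAreaRect((w[:,:2]*1000).astype(np.float32));print(r,cv2.contourArea(c))
k=((hsv[:,:,2]<120)).astype(np.uint8);k[:285]=0;k[312:]=0;k[:,:345]=0;k[:,367:]=0
M=cv2.moments(k);uv=[M['m10']/M['m00'],M['m01']/M['m00']];print(uv,plane(f,[uv],.096))
p,q,o=pose();print(p,q.as_matrix())
print('checkers',plane(f,[[427,246]],.04),plane(f,[[279,284]],.036))
E
```

```text
[ 19 141 173] [ 14 179 135] [ 10 167 104]
((559.8906860351562, 78.14857482910156), (206.83267211914062, 250.72476196289062), 15.173704147338867) 10511.0
[359.3207547169811, 298.685534591195] [[0.5196 0.0661 0.096 ]]
[ 0.1565 -0.5529  0.2353] [[ 0.2723 -0.0003  0.9622]
 [-0.9622  0.0013  0.2723]
 [-0.0013 -1.      0.    ]]
checkers [[ 0.6667 -0.0738  0.04  ]] [[0.5374 0.2457 0.036 ]]
```

```bash
r='{"dx":-0.497,"dz":0.518}'; python3 -m creep '[{"dx":-0.497,"dz":0.518},{"dx":-0.497,"dz":0.518},{"dx":-0.497,"dz":0.518},{"dx":-0.497,"dz":0.518},{"dx":-0.497,"dz":0.518},{"dx":-0.497,"dz":0.518},{"dx":-0.497,"dz":0.518},{"dx":-0.497,"dz":0.518},{"dx":-0.497,"dz":0.518},{"dx":-0.497,"dz":0.518},{"dx":-0.497,"dz":0.518},{"dx":-0.497,"dz":0.518},{"dx":-0.497,"dz":0.518},{"dx":-0.497,"dz":0.518},{"dx":-0.497,"dz":0.518},{"dx":-0.497,"dz":0.518},{"dx":-0.497,"dz":0.518},{"dx":-0.497,"dz":0.518},{"dx":-0.497,"dz":0.518},{"dx":-0.497,"dz":0.518}]' -1 && python3 -m creep '[{"ry":-1},{"ry":-1},{"ry":-1},{"ry":-1},{"ry":-1},{"ry":-1},{"ry":-1},{"ry":-1},{"ry":-1},{"ry":-1},{"ry":-1},{"ry":-1},{"ry":-1},{"ry":-1},{"ry":-0.9},{"ry":0}]'
cat >> h.py <<'E'
X=np.array([.9652,.2617,0]);Y=np.array([-.2617,.9652,0]);O=np.array([.5773,.0829,0])
KN=O-.06*X+[0,0,.096];PL=O-.085*X+.09*Y+[0,0,.068];PR=O-.085*X-.09*Y+[0,0,.068]
def go(target):
    p,q,o=pose();M=q.as_matrix()
    print('t',round(o['t'],2),'tcp',p.round(4),'F',np.round(o['wrist_force'],2),'M',np.round(o['torque'],2),'grip',round(o['grip_width'],4))
    print('yaw tool x',np.degrees(np.arctan2(M[1,0],M[0,0])).round(2),'tooly',M[:,1].round(4),'units to target',((np.array(target)-p)@M/.05).round(3))
E
python3 - <<'E'
from h import *
go(KN+[0,0,.003])
f=robot.grab_frame("wrist");cv2.imwrite('pics/wrist1.png',f['frame'][:,:,::-1])
print('knob px',proj(f,KN),'lid corners',proj(f,[O-.122*X+s*.126*Y+[0,0,.068] for s in(1,-1)]).round(0))
E
```

```text
t 0.15 tcp [ 0.1565 -0.5529  0.2353] F [-0.11  0.54  0.04] M [ 0.05  0.01 -0.01] grip 0.0915
yaw tool x -74.2 tooly [-3.0e-04  1.3e-03 -1.0e+00] units to target [-9.954  2.74  10.361]
knob px [[ 18.64669434 -71.31462681]] lid corners [[-216. -155.]
 [-161. -347.]]invalid input
```

View pics/wrist1.png

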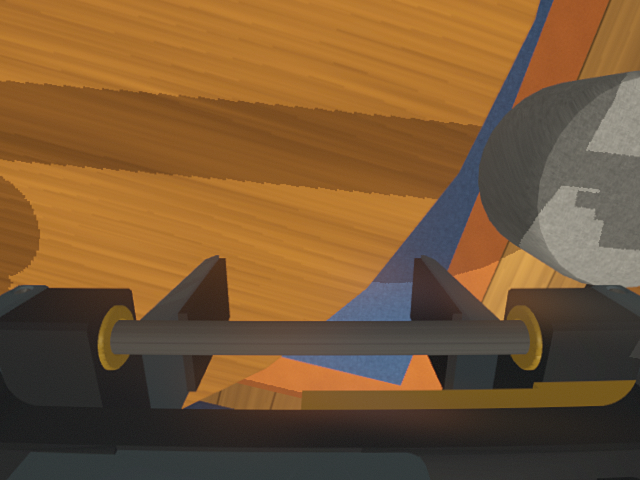

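The wrist picture shows bare table and the open fingers at about (205,300) and (430,300). The arm hasn't moved because the call was refused, so I'll try the first row with all its keys written out.

```bash
python3 -m creep '[{"dx":-0.497,"dy":0,"dz":0.518,"rx":0,"ry":0,"rz":0}]'; python3 -m creep --help | head -20
```

```text
t: 0.3
eef_pos: [0.1738, -0.5246, 0.2352]
orientation: [0.564, -0.427, 0.428, -0.563]
wrist_force: [0.7, 1.0, -0.1]
grip_width: 0.0911invalid input: not JSON, or not a number
```

```bash
python3 -m creep '[{"dx":-0.5,"dy":0,"dz":0.52,"rx":0,"ry":0,"rz":0},{"dx":-0.5,"dy":0,"dz":0.52,"rx":0,"ry":0,"rz":0},{"dx":-0.5,"dy":0,"dz":0.52,"rx":0,"ry":0,"rz":0},{"dx":-0.5,"dy":0,"dz":0.52,"rx":0,"ry":0,"rz":0},{"dx":-0.5,"dy":0,"dz":0.52,"rx":0,"ry":0,"rz":0},{"dx":-0.5,"dy":0,"dz":0.52,"rx":0,"ry":0,"rz":0},{"dx":-0.5,"dy":0,"dz":0.52,"rx":0,"ry":0,"rz":0},{"dx":-0.5,"dy":0,"dz":0.52,"rx":0,"ry":0,"rz":0},{"dx":-0.5,"dy":0,"dz":0.52,"rx":0,"ry":0,"rz":0},{"dx":-0.5,"dy":0,"dz":0.52,"rx":0,"ry":0,"rz":0},{"dx":-0.5,"dy":0,"dz":0.52,"rx":0,"ry":0,"rz":0},{"dx":-0.5,"dy":0,"dz":0.52,"rx":0,"ry":0,"rz":0},{"dx":-0.5,"dy":0,"dz":0.52,"rx":0,"ry":0,"rz":0},{"dx":-0.5,"dy":0,"dz":0.52,"rx":0,"ry":0,"rz":0},{"dx":-0.5,"dy":0,"dz":0.52,"rx":0,"ry":0,"rz":0},{"dx":-0.5,"dy":0,"dz":0.52,"rx":0,"ry":0,"rz":0},{"dx":-0.5,"dy":0,"dz":0.52,"rx":0,"ry":0,"rz":0},{"dx":-0.5,"dy":0,"dz":0.52,"rx":0,"ry":0,"rz":0},{"dx":-0.4,"dy":0,"dz":0.5,"rx":0,"ry":0,"rz":0}]' -1 && python3 -m creep '[{"dx":0,"dy":0,"dz":0,"rx":0,"ry":-1,"rz":0},{"dx":0,"dy":0,"dz":0,"rx":0,"ry":-1,"rz":0},{"dx":0,"dy":0,"dz":0,"rx":0,"ry":-1,"rz":0},{"dx":0,"dy":0,"dz":0,"rx":0,"ry":-1,"rz":0},{"dx":0,"dy":0,"dz":0,"rx":0,"ry":-1,"rz":0},{"dx":0,"dy":0,"dz":0,"rx":0,"ry":-1,"rz":0},{"dx":0,"dy":0,"dz":0,"rx":0,"ry":-1,"rz":0},{"dx":0,"dy":0,"dz":0,"rx":0,"ry":-1,"rz":0},{"dx":0,"dy":0,"dz":0,"rx":0,"ry":-1,"rz":0},{"dx":0,"dy":0,"dz":0,"rx":0,"ry":-1,"rz":0},{"dx":0,"dy":0,"dz":0,"rx":0,"ry":-1,"rz":0},{"dx":0,"dy":0,"dz":0,"rx":0,"ry":-1,"rz":0},{"dx":0,"dy":0,"dz":0,"rx":0,"ry":-1,"rz":0},{"dx":0,"dy":0,"dz":0,"rx":0,"ry":-1,"rz":0},{"dx":0,"dy":0,"dz":0,"rx":0,"ry":-0.9,"rz":0},{"dx":0,"dy":0,"dz":0,"rx":0,"ry":0,"rz":0}]'
python3 - <<'E'
from h import *
go(KN+[0,0,.003])
f=robot.grab_frame("wrist");cv2.imwrite('pics/wrist2.png',f['frame'][:,:,::-1])
print('knob px',proj(f,KN),'lid corners',proj(f,[O-.122*X+s*.126*Y+[0,0,.068] for s in(1,-1)]).round(0))
E
```

```text
t: 2.2
eef_pos: [0.5215, 0.0659, 0.2358]
orientation: [0.564, -0.426, 0.426, -0.564]
wrist_force: [-0.2, -0.3, -0.1]
grip_width: 0.0914
t: 3.8
eef_pos: [0.521, 0.0641, 0.2358]
orientation: [0.701, 0.093, -0.094, -0.701]
wrist_force: [0.5, -0.1, 0.3]
grip_width: 0.0913
t 3.8 tcp [0.521  0.0641 0.2358] F [ 0.52 -0.1   0.33] M [-0.   -0.1   0.01] grip 0.0913
yaw tool x 15.19 tooly [-4.e-04 -1.e-04 -1.e+00] units to target [-0.013  2.735  0.067]
knob px [[318.82860183 221.0568397 ]] lid corners [[239.  56.]
 [255. 340.]]
```

View pics/wrist2.png

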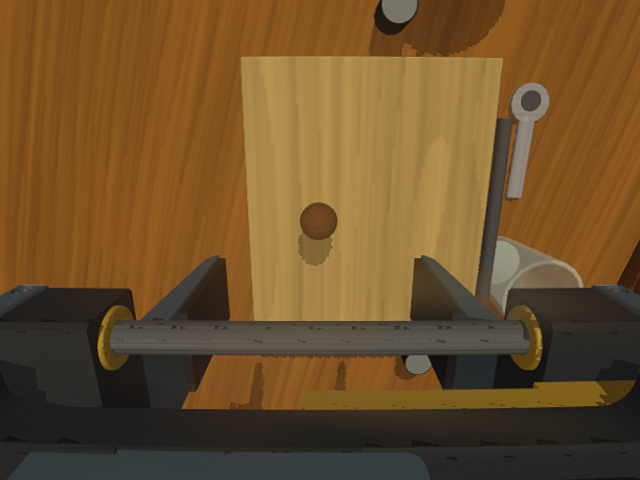

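The wrist view matches the map: the knob is at (318,221), as predicted, and the lid's left front corner is at (241,57). Next I descend and pinch.

```bash
python3 -m creep '[{"dx":-0.01,"dy":0.5,"dz":0.067,"rx":0,"ry":0,"rz":0},{"dx":0,"dy":0.5,"dz":0,"rx":0,"ry":0,"rz":0},{"dx":0,"dy":0.5,"dz":0,"rx":0,"ry":0,"rz":0},{"dx":0,"dy":0.5,"dz":0,"rx":0,"ry":0,"rz":0},{"dx":0,"dy":0.4,"dz":0,"rx":0,"ry":0,"rz":0},{"dx":0,"dy":0.25,"dz":0,"rx":0,"ry":0,"rz":0},{"dx":0,"dy":0.12,"dz":0,"rx":0,"ry":0,"rz":0},{"dx":0,"dy":0,"dz":0,"rx":0,"ry":0,"rz":0}]' && python3 -m creep '[{"dx":0,"dy":0,"dz":0,"rx":0,"ry":0,"rz":0},{"dx":0,"dy":0,"dz":0,"rx":0,"ry":0,"rz":0},{"dx":0,"dy":0,"dz":0,"rx":0,"ry":0,"rz":0},{"dx":0,"dy":0,"dz":0,"rx":0,"ry":0,"rz":0},{"dx":0,"dy":0,"dz":0,"rx":0,"ry":0,"rz":0},{"dx":0,"dy":0,"dz":0,"rx":0,"ry":0,"rz":0},{"dx":0,"dy":0,"dz":0,"rx":0,"ry":0,"rz":0},{"dx":0,"dy":0,"dz":0,"rx":0,"ry":0,"rz":0}]' 1 30
python3 -c "
from h import *
go(KN+[0,0,.001])"
```

```text
t: 4.65
eef_pos: [0.5197, 0.0673, 0.0971]
orientation: [0.701, 0.093, -0.094, -0.701]
wrist_force: [-0.5, -0.2, -0.4]
grip_width: 0.091
t: 5.45
eef_pos: [0.5195, 0.0672, 0.0974]
orientation: [0.701, 0.093, -0.094, -0.701]
wrist_force: [-5.1, -1.6, 1.8]
grip_width: 0.0297
t 5.45 tcp [0.5195 0.0672 0.0974] F [-5.1  -1.6   1.76] M [-0.3   0.98 -0.04] grip 0.0297
yaw tool x 15.2 tooly [-6.e-04 -2.e-04 -1.e+00] units to target [-0.003  0.008  0.   ]
```

```bash
cat > snap.py <<'E'
from h import *
import sys,pickle
d={n:robot.grab_frame(n) for n in("scene","top","wrist")}
pickle.dump(d,open(sys.argv[1]+'.pkl','wb'))
for n in d: cv2.imwrite(f'pics/{n}_{sys.argv[1]}.png',d[n]['frame'][:,:,::-1])
go(KN+[0,0,.001])
E
python3 snap.py A; python3 -m creep '[{"dx":0,"dy":-0.015,"dz":0,"rx":0,"ry":0,"rz":0},{"dx":0,"dy":-0.015,"dz":0,"rx":0,"ry":0,"rz":0},{"dx":0,"dy":-0.015,"dz":0,"rx":0,"ry":0,"rz":0},{"dx":0,"dy":-0.015,"dz":0,"rx":0,"ry":0,"rz":0},{"dx":0,"dy":-0.015,"dz":0,"rx":0,"ry":0,"rz":0},{"dx":0,"dy":0,"dz":0,"rx":0,"ry":0,"rz":0},{"dx":0,"dy":0,"dz":0,"rx":0,"ry":0,"rz":0}]'; python3 snap.py B
```

```text
t 5.6 tcp [0.5191 0.0671 0.0973] F [-2.24  0.14  1.97] M [-0.1   0.27 -0.05] grip 0.0284
yaw tool x 15.21 tooly [-1.6e-03 -4.0e-04 -1.0e+00] units to target [ 0.006  0.006 -0.   ]
t: 6.3
eef_pos: [0.5198, 0.0669, 0.1007]
orientation: [0.701, 0.093, -0.094, -0.701]
wrist_force: [2.3, -2.7, -10.4]
grip_width: 0.0284
t 6.45 tcp [0.5198 0.067  0.101 ] F [ 1.85 -4.12 -8.33] M [-0.61 -0.11 -0.01] grip 0.0279
yaw tool x 15.21 tooly [-1.e-04 -6.e-04 -1.e+00] units to target [-0.007  0.079  0.006]
```

Run:
```python
from h import *
import pickle
A,B=[pickle.load(open(k+'.pkl','rb')) for k in'AB']
g=lambda d,n:cv2.cvtColor(d[n]['frame'],cv2.COLOR_RGB2GRAY).astype(np.float32)
for nm,s in(('left',1),('right',-1)):
  P=O-.118*X+s*.12*Y+[0,0,.068]
  for n in("scene","top"):
    f=A[n];u=proj(f,[P])[0];du=proj(f,[P+[0,0,.01]])[0]-u;c=u.round().astype(int);h=12
    a=g(A,n)[c[1]-h:c[1]+h,c[0]-h:c[0]+h];b=g(B,n)[c[1]-h:c[1]+h,c[0]-h:c[0]+h]
    w=np.ascontiguousarray(cv2.createHanningWindow((2*h,2*h),cv2.CV_32F))
    print(nm,n,u.round(1),'10mm=',du.round(2),'shift',np.round(cv2.phaseCorrelate(np.ascontiguousarray(a),np.ascontiguousarray(b),w),2),np.abs(a-b).mean().round(2))
o=[cv2.resize(D['scene']['frame'][170:320,150:400],None,fx=3.2,fy=2.0) for D in(A,B)]
o=[cv2.resize(D['scene']['frame'][175:275,165:365],None,fx=3,fy=3) for D in(A,B)]
cv2.imwrite('pics/cmp.png',np.vstack(o)[:,:,::-1])
```

```text
Traceback (most recent call last):
ValueError: setting an array element with a sequence. The requested array has an inhomogeneous shape after 1 dimensions. The detected shape was (2,) + inhomogeneous part.
```

View pics/wrist_B.png

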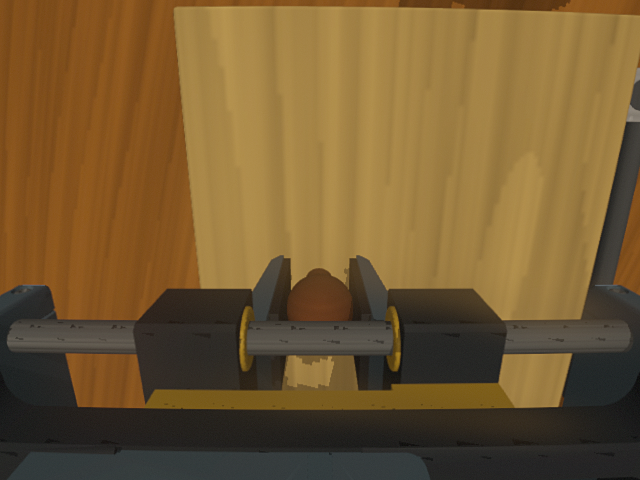

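The wrist view shows the knob held between the pads at (319,295) and the lid's left front corner at (175,8). I'll fix the measuring script to get the rise of each corner.

```bash
cat > cmp.py <<'E'
from h import *
import pickle,sys
A,B=[pickle.load(open(k+'.pkl','rb')) for k in sys.argv[1]]
g=lambda d,n:cv2.cvtColor(d[n]['frame'],cv2.COLOR_RGB2GRAY).astype(np.float32)
for nm,s in(('left',1),('right',-1)):
  P=O-.118*X+s*.12*Y+[0,0,.068]
  for n in("scene","top"):
    f=A[n];u=proj(f,[P])[0];du=proj(f,[P+[0,0,.01]])[0]-u;c=u.round().astype(int);h=12
    cut=lambda d:np.ascontiguousarray(g(d,n)[c[1]-h:c[1]+h,c[0]-h:c[0]+h])
    a,b=cut(A),cut(B);(sh,r)=cv2.phaseCorrelate(a,b,cv2.createHanningWindow((2*h,2*h),cv2.CV_32F))
    print(nm,n,u.round(1),'10mm=',du.round(2),'shift',np.round(sh,2),round(r,2),np.abs(a-b).mean().round(2))
o=[cv2.resize(D['scene']['frame'][175:275,165:365],None,fx=3,fy=3) for D in(A,B)]
cv2.imwrite('pics/cmp%s.png'%sys.argv[1],np.vstack(o)[:,:,::-1])
E
python3 cmp.py AB
```

```text
left scene [290.4 188.9] 10mm= [-0.02 -4.2 ] shift [ 0.09 -1.32] 0.97 5.73
left top [306.6 334.5] 10mm= [-0.12 -0.36] shift [-0.03 -0.52] 0.95 0.99
right scene [182.8 221.8] 10mm= [-0.61 -4.51] shift [ 0.19 -0.2 ] 0.99 0.76
right top [417.  319.7] 10mm= [ 0.7  -0.47] shift [ 0.09 -0.26] 0.97 2.61
```

View pics/cmpAB.png

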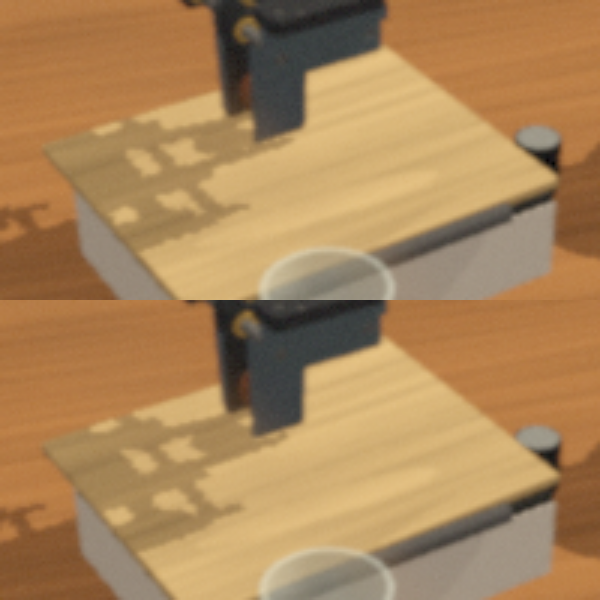

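The crops show the left front corner rising from (388,48) to about (388,38), roughly 3 px or 8 mm. The right corner, at (43,150), stays put. So the left catch is loose and the right one holds. I'll lower the lid, let go and move over to press_left.

```bash
python3 -m creep '[{"dx":0,"dy":0.025,"dz":0,"rx":0,"ry":0,"rz":0},{"dx":0,"dy":0.025,"dz":0,"rx":0,"ry":0,"rz":0},{"dx":0,"dy":0.025,"dz":0,"rx":0,"ry":0,"rz":0},{"dx":0,"dy":0,"dz":0,"rx":0,"ry":0,"rz":0},{"dx":0,"dy":0,"dz":0,"rx":0,"ry":0,"rz":0}]' && python3 -m creep '[{"dx":0,"dy":0,"dz":0,"rx":0,"ry":0,"rz":0},{"dx":0,"dy":0,"dz":0,"rx":0,"ry":0,"rz":0},{"dx":0,"dy":0,"dz":0,"rx":0,"ry":0,"rz":0},{"dx":0,"dy":0,"dz":0,"rx":0,"ry":0,"rz":0},{"dx":0,"dy":-0.3,"dz":0,"rx":0,"ry":0,"rz":0},{"dx":0,"dy":-0.5,"dz":0,"rx":0,"ry":0,"rz":0},{"dx":0,"dy":-0.4,"dz":0,"rx":0,"ry":0,"rz":0}]' -1 && python3 -m creep '[{"dx":-0.1,"dy":0,"dz":0.36,"rx":0,"ry":0,"rz":0},{"dx":-0.1,"dy":0,"dz":0.36,"rx":0,"ry":0,"rz":0},{"dx":-0.1,"dy":0,"dz":0.36,"rx":0,"ry":0,"rz":0},{"dx":-0.1,"dy":0,"dz":0.36,"rx":0,"ry":0,"rz":0},{"dx":-0.1,"dy":0,"dz":0.36,"rx":0,"ry":0,"rz":0},{"dx":0,"dy":0,"dz":0,"rx":0,"ry":0,"rz":0},{"dx":0,"dy":0,"dz":0,"rx":0,"ry":0,"rz":0},{"dx":0,"dy":0,"dz":0,"rx":0,"ry":0,"rz":0}]' 1 30
python3 -c "
from h import *
go(PL+[0,0,.022])"
```

```text
t: 6.95
eef_pos: [0.5191, 0.0673, 0.0977]
orientation: [-0.701, -0.093, 0.094, 0.701]
wrist_force: [-4.1, -1.9, -0.4]
grip_width: 0.0287
t: 7.65
eef_pos: [0.5203, 0.0674, 0.1585]
orientation: [-0.701, -0.094, 0.093, 0.701]
wrist_force: [1.2, 1.3, -0.3]
grip_width: 0.0814
t: 8.45
eef_pos: [0.4726, 0.1472, 0.1575]
orientation: [0.701, 0.094, -0.093, -0.701]
wrist_force: [0.3, 0.5, -0.3]
grip_width: 0.0231
t 8.45 tcp [0.4726 0.1472 0.1575] F [ 0.32  0.5  -0.31] M [ 0.01 -0.1   0.  ] grip 0.0231
yaw tool x 15.18 tooly [ 8.e-04 -2.e-04 -1.e+00] units to target [-0.017  1.35   0.012]
```

```bash
python3 -m creep '[{"dx":-0.02,"dy":0.3,"dz":0.01,"rx":0,"ry":0,"rz":0},{"dx":0,"dy":0.4,"dz":0,"rx":0,"ry":0,"rz":0},{"dx":0,"dy":0.35,"dz":0,"rx":0,"ry":0,"rz":0},{"dx":0,"dy":0.2,"dz":0,"rx":0,"ry":0,"rz":0},{"dx":0,"dy":0,"dz":0,"rx":0,"ry":0,"rz":0},{"dx":0,"dy":0,"dz":0,"rx":0,"ry":0,"rz":0}]' && python3 -m creep '[{"dx":0,"dy":0.04,"dz":0,"rx":0,"ry":0,"rz":0},{"dx":0,"dy":0.04,"dz":0,"rx":0,"ry":0,"rz":0},{"dx":0,"dy":0.03,"dz":0,"rx":0,"ry":0,"rz":0},{"dx":0,"dy":0.02,"dz":0,"rx":0,"ry":0,"rz":0},{"dx":0,"dy":0.02,"dz":0,"rx":0,"ry":0,"rz":0},{"dx":0,"dy":0.02,"dz":0,"rx":0,"ry":0,"rz":0},{"dx":0,"dy":0,"dz":0,"rx":0,"ry":0,"rz":0},{"dx":0,"dy":0,"dz":0,"rx":0,"ry":0,"rz":0}]'
python3 -c "
from h import *
go(PL+[0,0,.018])"
```

```text
t: 9.05
eef_pos: [0.4716, 0.1476, 0.0953]
orientation: [0.701, 0.094, -0.093, -0.701]
wrist_force: [0.6, 0.6, 0.5]
grip_width: 0.0004
t: 9.85
eef_pos: [0.4713, 0.148, 0.0894]
orientation: [-0.701, -0.094, 0.093, 0.701]
wrist_force: [-5.5, -1.7, 22.1]
grip_width: 0.0002
t 9.85 tcp [0.4713 0.148  0.0894] F [-5.53 -1.66 22.14] M [-0.42  0.92 -0.07] grip 0.0002
yaw tool x 15.21 tooly [ 2.e-03  5.e-04 -1.e+00] units to target [ 0.005  0.068 -0.011]
```

```bash
python3 -m creep '[{"dx":0,"dy":0.02,"dz":0,"rx":0,"ry":0,"rz":0},{"dx":0,"dy":0,"dz":0,"rx":0,"ry":0,"rz":0},{"dx":0,"dy":0,"dz":0,"rx":0,"ry":0,"rz":0}]'; python3 -m creep '[{"dx":0,"dy":0.02,"dz":0,"rx":0,"ry":0,"rz":0},{"dx":0,"dy":0,"dz":0,"rx":0,"ry":0,"rz":0},{"dx":0,"dy":0,"dz":0,"rx":0,"ry":0,"rz":0},{"dx":0,"dy":0,"dz":0,"rx":0,"ry":0,"rz":0}]'
```

```text
t: 10.15
eef_pos: [0.4713, 0.148, 0.0893]
orientation: [-0.701, -0.094, 0.093, 0.701]
wrist_force: [-6.9, -2.2, 29.2]
grip_width: 0.0007
t: 10.55
eef_pos: [0.4713, 0.1481, 0.0891]
orientation: [-0.701, -0.095, 0.092, 0.701]
wrist_force: [-9.0, -0.9, 35.8]
grip_width: 0.0002
```

```bash
python3 -c "
from rig import robot;print(robot.tip_extent)"; python3 -m creep '[{"dx":0,"dy":-0.08,"dz":0,"rx":0,"ry":0,"rz":0},{"dx":0,"dy":0,"dz":0,"rx":0,"ry":0,"rz":0},{"dx":0,"dy":0,"dz":0,"rx":0,"ry":0,"rz":0}]'; python3 -m creep '[{"dx":0,"dy":-0.03,"dz":0,"rx":0,"ry":0,"rz":0},{"dx":0,"dy":0,"dz":0,"rx":0,"ry":0,"rz":0},{"dx":0,"dy":0,"dz":0,"rx":0,"ry":0,"rz":0}]';  python3 -m creep '[{"dx":0,"dy":-0.03,"dz":0,"rx":0,"ry":0,"rz":0},{"dx":0,"dy":0,"dz":0,"rx":0,"ry":0,"rz":0},{"dx":0,"dy":0,"dz":0,"rx":0,"ry":0,"rz":0}]'; python3 -m creep '[{"dx":0,"dy":-0.03,"dz":0,"rx":0,"ry":0,"rz":0},{"dx":0,"dy":0,"dz":0,"rx":0,"ry":0,"rz":0},{"dx":0,"dy":0,"dz":0,"rx":0,"ry":0,"rz":0}]'
```

```text
0.022
t: 10.85
eef_pos: [0.4716, 0.1481, 0.0888]
orientation: [-0.701, -0.094, 0.093, 0.701]
wrist_force: [0.4, 0.5, 3.8]
grip_width: 0.0007
t: 11.15
eef_pos: [0.471, 0.1478, 0.0896]
orientation: [0.701, 0.093, -0.094, -0.701]
wrist_force: [0.9, 1.0, 1.8]
grip_width: 0.0002
t: 11.45
eef_pos: [0.4704, 0.1476, 0.0911]
orientation: [0.701, 0.093, -0.094, -0.701]
wrist_force: [-1.0, 0.5, 0.0]
grip_width: 0.0006
t: 11.75
eef_pos: [0.4709, 0.1478, 0.0929]
orientation: [0.701, 0.094, -0.094, -0.701]
wrist_force: [-0.6, -0.5, 0.1]
grip_width: 0.0007
```

```bash
python3 snap.py C;  python3 -m creep '[{"dx":0,"dy":0.04,"dz":0,"rx":0,"ry":0,"rz":0},{"dx":0,"dy":0.04,"dz":0,"rx":0,"ry":0,"rz":0},{"dx":0,"dy":0.04,"dz":0,"rx":0,"ry":0,"rz":0},{"dx":0,"dy":0.04,"dz":0,"rx":0,"ry":0,"rz":0},{"dx":0,"dy":0.01,"dz":0,"rx":0,"ry":0,"rz":0},{"dx":0,"dy":0,"dz":0,"rx":0,"ry":0,"rz":0},{"dx":0,"dy":0,"dz":0,"rx":0,"ry":0,"rz":0}]'; python3 snap.py D; python3 -m creep '[{"dx":0,"dy":-0.1,"dz":0,"rx":0,"ry":0,"rz":0},{"dx":0,"dy":-0.07,"dz":0,"rx":0,"ry":0,"rz":0},{"dx":0,"dy":0,"dz":0,"rx":0,"ry":0,"rz":0}]'; python3 cmp.py CD
python3 - <<'E'
from h import *
import pickle
o=[]
for k in 'CD':
    im=pickle.load(open(k+'.pkl','rb'))['scene']['frame'][165:245,265:365];o.append(cv2.resize(im,None,fx=4,fy=6,interpolation=cv2.INTER_CUBIC))
cv2.imwrite('pics/cd2.png',np.hstack(o)[:,:,::-1])
E
```

```text
t 11.9 tcp [0.4709 0.1477 0.0929] F [-0.21  0.23  0.49] M [-0.02 -0.08  0.03] grip 0.0005
yaw tool x 15.2 tooly [-1.e-04 -1.e-04 -1.e+00] units to target [ 0.514 -0.082 -1.809]
t: 12.6
eef_pos: [0.4711, 0.148, 0.0878]
orientation: [-0.701, -0.094, 0.093, 0.701]
wrist_force: [-7.6, -0.5, 27.5]
grip_width: 0.0003
t 12.75 tcp [0.4711 0.148  0.0877] F [-7.85 -0.72 27.5 ] M [-0.43  1.2  -0.04] grip 0.0005
yaw tool x 15.19 tooly [ 1.7e-03  7.0e-04 -1.0e+00] units to target [ 0.508 -0.185 -1.813]
t: 13.05
eef_pos: [0.4711, 0.1478, 0.093]
orientation: [0.701, 0.094, -0.093, -0.701]
wrist_force: [0.2, -0.5, -0.8]
grip_width: 0.0004
left scene [290.4 188.9] 10mm= [-0.02 -4.2 ] shift [0.38 0.56] 0.81 2.0
left top [306.6 334.5] 10mm= [-0.12 -0.36] shift [0.34 0.05] 1.06 1.26
right scene [182.8 221.8] 10mm= [-0.61 -4.51] shift [0.07 0.  ] 0.95 0.58
right top [417.  319.7] 10mm= [ 0.7  -0.47] shift [-0.05  0.15] 0.99 0.35
```

View pics/cd2.png

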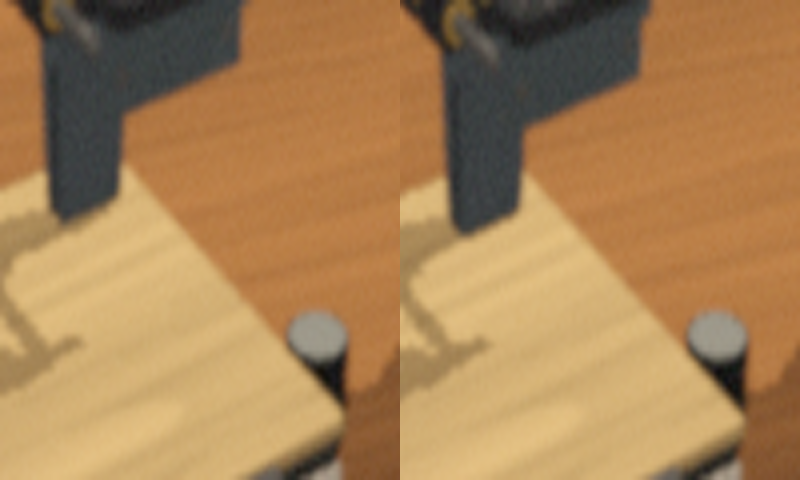

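```bash
python3 -m creep '[{"dx":0,"dy":0.06,"dz":0,"rx":0,"ry":0,"rz":0},{"dx":0,"dy":0.04,"dz":0,"rx":0,"ry":0,"rz":0},{"dx":0,"dy":0.02,"dz":0,"rx":0,"ry":0,"rz":0},{"dx":0,"dy":0,"dz":0,"rx":0,"ry":0,"rz":0},{"dx":0,"dy":0,"dz":0,"rx":0,"ry":0,"rz":0}]'; python3 -m creep '[{"dx":0,"dy":0.02,"dz":0,"rx":0,"ry":0,"rz":0},{"dx":0,"dy":0,"dz":0,"rx":0,"ry":0,"rz":0},{"dx":0,"dy":0,"dz":0,"rx":0,"ry":0,"rz":0}]'; python3 -m creep '[{"dx":0,"dy":0.03,"dz":0,"rx":0,"ry":0,"rz":0},{"dx":0,"dy":0,"dz":0,"rx":0,"ry":0,"rz":0},{"dx":0,"dy":0,"dz":0,"rx":0,"ry":0,"rz":0}]';  python3 -m creep '[{"dx":0,"dy":0.02,"dz":0,"rx":0,"ry":0,"rz":0},{"dx":0,"dy":0,"dz":0,"rx":0,"ry":0,"rz":0},{"dx":0,"dy":0,"dz":0,"rx":0,"ry":0,"rz":0}]'
```

```text
t: 13.55
eef_pos: [0.4711, 0.1479, 0.0875]
orientation: [-0.701, -0.094, 0.093, 0.701]
wrist_force: [-1.7, 0.3, 10.1]
grip_width: 0.0003
t: 13.85
eef_pos: [0.4711, 0.1479, 0.0873]
orientation: [-0.701, -0.094, 0.093, 0.701]
wrist_force: [-4.2, -0.4, 15.4]
grip_width: 0.0004
t: 14.15
eef_pos: [0.4712, 0.148, 0.0869]
orientation: [-0.701, -0.094, 0.093, 0.701]
wrist_force: [-5.1, -0.9, 23.0]
grip_width: 0.0006
t: 14.45
eef_pos: [0.4713, 0.1481, 0.0867]
orientation: [-0.701, -0.094, 0.093, 0.701]
wrist_force: [-7.9, -0.6, 30.2]
grip_width: 0.0006
```

```bash
python3 -m creep '[{"dx":0,"dy":0,"dz":0,"rx":0,"ry":0,"rz":0},{"dx":0,"dy":0,"dz":0,"rx":0,"ry":0,"rz":0},{"dx":0,"dy":0,"dz":0,"rx":0,"ry":0,"rz":0},{"dx":0,"dy":0,"dz":0,"rx":0,"ry":0,"rz":0},{"dx":0,"dy":0,"dz":0,"rx":0,"ry":0,"rz":0},{"dx":0,"dy":0,"dz":0,"rx":0,"ry":0,"rz":0},{"dx":0,"dy":0,"dz":0,"rx":0,"ry":0,"rz":0},{"dx":0,"dy":0,"dz":0,"rx":0,"ry":0,"rz":0},{"dx":0,"dy":0,"dz":0,"rx":0,"ry":0,"rz":0},{"dx":0,"dy":0,"dz":0,"rx":0,"ry":0,"rz":0}]'; python3 -m creep '[{"dx":0,"dy":0.02,"dz":0,"rx":0,"ry":0,"rz":0},{"dx":0,"dy":0,"dz":0,"rx":0,"ry":0,"rz":0},{"dx":0,"dy":0,"dz":0,"rx":0,"ry":0,"rz":0}]';  python3 -m creep '[{"dx":0,"dy":-0.06,"dz":0,"rx":0,"ry":0,"rz":0},{"dx":0,"dy":0,"dz":0,"rx":0,"ry":0,"rz":0},{"dx":0,"dy":0,"dz":0,"rx":0,"ry":0,"rz":0}]'; python3 -m creep '[{"dx":0,"dy":-0.06,"dz":0,"rx":0,"ry":0,"rz":0},{"dx":0,"dy":-0.05,"dz":0,"rx":0,"ry":0,"rz":0},{"dx":0,"dy":-0.05,"dz":0,"rx":0,"ry":0,"rz":0},{"dx":0,"dy":0,"dz":0,"rx":0,"ry":0,"rz":0}]'
```

```text
t: 15.45
eef_pos: [0.4712, 0.1481, 0.0867]
orientation: [-0.701, -0.094, 0.093, 0.701]
wrist_force: [-7.2, -1.2, 30.2]
grip_width: 0.0003
t: 15.75
eef_pos: [0.4713, 0.1481, 0.0866]
orientation: [-0.701, -0.094, 0.093, 0.701]
wrist_force: [-9.6, -1.5, 37.0]
grip_width: 0.0001
t: 16.05
eef_pos: [0.4712, 0.148, 0.0867]
orientation: [-0.701, -0.094, 0.093, 0.701]
wrist_force: [-3.0, 0.3, 15.4]
grip_width: 0.0004
t: 16.45
eef_pos: [0.4708, 0.1477, 0.0931]
orientation: [0.701, 0.093, -0.094, -0.701]
wrist_force: [-0.3, -0.1, 0.5]
grip_width: 0.0006
```

The press now stops hard about 3.5 to 4 mm below the shut height, with 15 to 37 N giving no further travel. Next is the knob and the proof tug.

```bash
python3 -m creep '[{"dx":0,"dy":-0.4,"dz":0,"rx":0,"ry":0,"rz":0},{"dx":0,"dy":-0.5,"dz":0,"rx":0,"ry":0,"rz":0},{"dx":0,"dy":-0.4,"dz":0,"rx":0,"ry":0,"rz":0},{"dx":0.1,"dy":0,"dz":-0.36,"rx":0,"ry":0,"rz":0},{"dx":0.1,"dy":0,"dz":-0.36,"rx":0,"ry":0,"rz":0},{"dx":0.1,"dy":0,"dz":-0.36,"rx":0,"ry":0,"rz":0},{"dx":0.1,"dy":0,"dz":-0.36,"rx":0,"ry":0,"rz":0},{"dx":0.12,"dy":0,"dz":-0.36,"rx":0,"ry":0,"rz":0},{"dx":0,"dy":0,"dz":0,"rx":0,"ry":0,"rz":0},{"dx":0,"dy":0,"dz":0,"rx":0,"ry":0,"rz":0}]' -1
python3 -c "
from h import *
go(KN+[0,0,.001])"
```

```text
t: 17.45
eef_pos: [0.5192, 0.0677, 0.1579]
orientation: [-0.701, -0.093, 0.094, 0.701]
wrist_force: [-0.6, 0.5, 0.0]
grip_width: 0.0776
t 17.45 tcp [0.5192 0.0677 0.1579] F [-0.56  0.48  0.03] M [-0.02 -0.11 -0.01] grip 0.0776
yaw tool x 15.15 tooly [-1.5e-03  2.0e-04 -1.0e+00] units to target [ 0.003  1.217 -0.012]
```

```bash
python3 -m creep '[{"dx":0,"dy":0.3,"dz":-0.01,"rx":0,"ry":0,"rz":0},{"dx":0,"dy":0.4,"dz":0,"rx":0,"ry":0,"rz":0},{"dx":0,"dy":0.3,"dz":0,"rx":0,"ry":0,"rz":0},{"dx":0,"dy":0.22,"dz":0,"rx":0,"ry":0,"rz":0},{"dx":0,"dy":0,"dz":0,"rx":0,"ry":0,"rz":0}]' && python3 -m creep '[{"dx":0,"dy":0,"dz":0,"rx":0,"ry":0,"rz":0},{"dx":0,"dy":0,"dz":0,"rx":0,"ry":0,"rz":0},{"dx":0,"dy":0,"dz":0,"rx":0,"ry":0,"rz":0},{"dx":0,"dy":0,"dz":0,"rx":0,"ry":0,"rz":0},{"dx":0,"dy":0,"dz":0,"rx":0,"ry":0,"rz":0},{"dx":0,"dy":0,"dz":0,"rx":0,"ry":0,"rz":0},{"dx":0,"dy":0,"dz":0,"rx":0,"ry":0,"rz":0},{"dx":0,"dy":0,"dz":0,"rx":0,"ry":0,"rz":0}]' 1 45; python3 snap.py E;  python3 -m creep '[{"dx":0,"dy":-0.01,"dz":0,"rx":0,"ry":0,"rz":0},{"dx":0,"dy":-0.01,"dz":0,"rx":0,"ry":0,"rz":0},{"dx":0,"dy":-0.01,"dz":0,"rx":0,"ry":0,"rz":0},{"dx":0,"dy":-0.01,"dz":0,"rx":0,"ry":0,"rz":0},{"dx":0,"dy":0,"dz":0,"rx":0,"ry":0,"rz":0},{"dx":0,"dy":0,"dz":0,"rx":0,"ry":0,"rz":0}]'
python3 -c "
from h import *
go(KN+[0,0,.001])"
```

```text
t: 17.95
eef_pos: [0.5183, 0.0677, 0.096]
orientation: [-0.701, -0.093, 0.095, 0.701]
wrist_force: [-0.1, 0.2, 0.3]
grip_width: 0.0913
t: 18.75
eef_pos: [0.5195, 0.0672, 0.0974]
orientation: [0.701, 0.093, -0.094, -0.701]
wrist_force: [-5.2, -2.0, 1.7]
grip_width: 0.0302
t 18.9 tcp [0.5191 0.0671 0.0973] F [-2.28 -0.65  1.39] M [-0.11  0.31  0.03] grip 0.0282
yaw tool x 15.21 tooly [-1.6e-03 -4.0e-04 -1.0e+00] units to target [0.006 0.006 0.   ]
t: 19.5
eef_pos: [0.5194, 0.0672, 0.0991]
orientation: [0.701, 0.093, -0.094, -0.701]
wrist_force: [-0.8, -0.4, -6.3]
grip_width: 0.0276
t 19.5 tcp [0.5194 0.0672 0.0991] F [-0.83 -0.4  -6.28] M [-0.2   0.38  0.01] grip 0.0276
yaw tool x 15.2 tooly [-1.1e-03 -3.0e-04 -1.0e+00] units to target [ 0.     0.042 -0.   ]
```

```bash
python3 -m creep '[{"dx":0,"dy":-0.01,"dz":0,"rx":0,"ry":0,"rz":0},{"dx":0,"dy":-0.01,"dz":0,"rx":0,"ry":0,"rz":0},{"dx":0,"dy":-0.005,"dz":0,"rx":0,"ry":0,"rz":0},{"dx":0,"dy":0,"dz":0,"rx":0,"ry":0,"rz":0},{"dx":0,"dy":0,"dz":0,"rx":0,"ry":0,"rz":0}]'
```

```text
t: 20.0
eef_pos: [0.5194, 0.0672, 0.0995]
orientation: [0.701, 0.093, -0.094, -0.701]
wrist_force: [3.7, -0.1, -23.0]
grip_width: 0.0277
```

```bash
python3 -m creep '[{"dx":0,"dy":0.009,"dz":0,"rx":0,"ry":0,"rz":0},{"dx":0,"dy":0,"dz":0,"rx":0,"ry":0,"rz":0},{"dx":0,"dy":0,"dz":0,"rx":0,"ry":0,"rz":0},{"dx":0,"dy":0,"dz":0,"rx":0,"ry":0,"rz":0},{"dx":0,"dy":0,"dz":0,"rx":0,"ry":0,"rz":0},{"dx":0,"dy":0,"dz":0,"rx":0,"ry":0,"rz":0}]';python3 -m creep '[{"dx":0,"dy":0,"dz":0,"rx":0,"ry":0,"rz":0},{"dx":0,"dy":0,"dz":0,"rx":0,"ry":0,"rz":0},{"dx":0,"dy":0,"dz":0,"rx":0,"ry":0,"rz":0},{"dx":0,"dy":0,"dz":0,"rx":0,"ry":0,"rz":0},{"dx":0,"dy":0,"dz":0,"rx":0,"ry":0,"rz":0},{"dx":0,"dy":0,"dz":0,"rx":0,"ry":0,"rz":0}]'; python3 snap.py F; python3 cmp.py EF
```

```text
t: 20.6
eef_pos: [0.5194, 0.0672, 0.0995]
orientation: [0.701, 0.093, -0.094, -0.701]
wrist_force: [4.6, -0.1, -26.1]
grip_width: 0.0277
t: 21.2
eef_pos: [0.5194, 0.0672, 0.0995]
orientation: [0.701, 0.093, -0.094, -0.701]
wrist_force: [4.4, 0.5, -24.6]
grip_width: 0.0279
t 21.35 tcp [0.5193 0.0672 0.0995] F [  4.54   0.45 -25.43] M [-0.16 -0.37 -0.04] grip 0.0276
yaw tool x 15.2 tooly [-1.2e-03 -2.0e-04 -1.0e+00] units to target [ 0.001  0.05  -0.   ]
left scene [290.4 188.9] 10mm= [-0.02 -4.2 ] shift [-0.04 -1.19] 1.01 3.11
left top [306.6 334.5] 10mm= [-0.12 -0.36] shift [-0.08 -0.28] 0.99 0.58
right scene [182.8 221.8] 10mm= [-0.61 -4.51] shift [ 0.07 -0.42] 1.1 0.82
right top [417.  319.7] 10mm= [ 0.7  -0.47] shift [ 0.12 -0.13] 0.9 1.49
```

Tight at a knob rise of 2.2 mm (3.6 mm before, with room to spare), so both catches are taking load. The pull is 25 N, a bit above the stated 12 to 20 N. I'll ease into the band and hold there.

```bash
python3 -m creep '[{"dx":0,"dy":0.016,"dz":0,"rx":0,"ry":0,"rz":0},{"dx":0,"dy":0,"dz":0,"rx":0,"ry":0,"rz":0},{"dx":0,"dy":0,"dz":0,"rx":0,"ry":0,"rz":0},{"dx":0,"dy":0,"dz":0,"rx":0,"ry":0,"rz":0}]'
```

```text
t: 21.75
eef_pos: [0.5194, 0.0672, 0.0994]
orientation: [0.701, 0.093, -0.094, -0.701]
wrist_force: [1.0, 0.3, -19.7]
grip_width: 0.0278
```

```bash
python3 -m creep '[{"dx":0,"dy":0.006,"dz":0,"rx":0,"ry":0,"rz":0},{"dx":0,"dy":0,"dz":0,"rx":0,"ry":0,"rz":0},{"dx":0,"dy":0,"dz":0,"rx":0,"ry":0,"rz":0},{"dx":0,"dy":0,"dz":0,"rx":0,"ry":0,"rz":0},{"dx":0,"dy":0,"dz":0,"rx":0,"ry":0,"rz":0},{"dx":0,"dy":0,"dz":0,"rx":0,"ry":0,"rz":0},{"dx":0,"dy":0,"dz":0,"rx":0,"ry":0,"rz":0},{"dx":0,"dy":0,"dz":0,"rx":0,"ry":0,"rz":0},{"dx":0,"dy":0,"dz":0,"rx":0,"ry":0,"rz":0},{"dx":0,"dy":0,"dz":0,"rx":0,"ry":0,"rz":0}]'
python3 -c "
from h import *
go(KN+[0,0,.001])"
```

```text
t: 22.75
eef_pos: [0.5195, 0.0672, 0.0993]
orientation: [0.701, 0.093, -0.094, -0.701]
wrist_force: [-4.1, -1.6, -10.2]
grip_width: 0.0277
t 22.75 tcp [0.5195 0.0672 0.0993] F [ -4.13  -1.57 -10.17] M [-0.28  0.9   0.06] grip 0.0277
yaw tool x 15.21 tooly [-6.e-04 -2.e-04 -1.e+00] units to target [-0.002  0.046  0.   ]
```

```bash
python3 -m creep '[{"dx":0,"dy":-0.005,"dz":0,"rx":0,"ry":0,"rz":0},{"dx":0,"dy":0,"dz":0,"rx":0,"ry":0,"rz":0},{"dx":0,"dy":0,"dz":0,"rx":0,"ry":0,"rz":0},{"dx":0,"dy":0,"dz":0,"rx":0,"ry":0,"rz":0}]'; python3 -m creep '[{"dx":0,"dy":0,"dz":0,"rx":0,"ry":0,"rz":0},{"dx":0,"dy":0,"dz":0,"rx":0,"ry":0,"rz":0},{"dx":0,"dy":0,"dz":0,"rx":0,"ry":0,"rz":0},{"dx":0,"dy":0,"dz":0,"rx":0,"ry":0,"rz":0}]'; python3 -m creep '[{"dx":0,"dy":0,"dz":0,"rx":0,"ry":0,"rz":0},{"dx":0,"dy":0,"dz":0,"rx":0,"ry":0,"rz":0},{"dx":0,"dy":0,"dz":0,"rx":0,"ry":0,"rz":0},{"dx":0,"dy":0,"dz":0,"rx":0,"ry":0,"rz":0}]'
```

```text
t: 23.15
eef_pos: [0.5195, 0.0672, 0.0993]
orientation: [0.701, 0.093, -0.094, -0.701]
wrist_force: [-4.4, -1.3, -11.5]
grip_width: 0.0282
t: 23.55
eef_pos: [0.5195, 0.0672, 0.0993]
orientation: [0.701, 0.093, -0.094, -0.701]
wrist_force: [-4.5, -1.4, -12.1]
grip_width: 0.028
t: 23.95
eef_pos: [0.5195, 0.0672, 0.0993]
orientation: [0.701, 0.093, -0.094, -0.701]
wrist_force: [-5.5, -1.7, -11.8]
grip_width: 0.0283
```

```bash
python3 -m creep '[{"dx":0,"dy":-0.009,"dz":0,"rx":0,"ry":0,"rz":0},{"dx":0,"dy":0,"dz":0,"rx":0,"ry":0,"rz":0},{"dx":0,"dy":0,"dz":0,"rx":0,"ry":0,"rz":0},{"dx":0,"dy":0,"dz":0,"rx":0,"ry":0,"rz":0}]'; python3 -m creep '[{"dx":0,"dy":0,"dz":0,"rx":0,"ry":0,"rz":0},{"dx":0,"dy":0,"dz":0,"rx":0,"ry":0,"rz":0},{"dx":0,"dy":0,"dz":0,"rx":0,"ry":0,"rz":0},{"dx":0,"dy":0,"dz":0,"rx":0,"ry":0,"rz":0}]'; python3 -m creep '[{"dx":0,"dy":0,"dz":0,"rx":0,"ry":0,"rz":0},{"dx":0,"dy":0,"dz":0,"rx":0,"ry":0,"rz":0},{"dx":0,"dy":0,"dz":0,"rx":0,"ry":0,"rz":0},{"dx":0,"dy":0,"dz":0,"rx":0,"ry":0,"rz":0}]'
```

```text
t: 24.35
eef_pos: [0.5195, 0.0672, 0.0994]
orientation: [0.701, 0.093, -0.094, -0.701]
wrist_force: [-3.4, -1.4, -17.2]
grip_width: 0.0278
t: 24.75
eef_pos: [0.5195, 0.0672, 0.0994]
orientation: [0.701, 0.093, -0.094, -0.701]
wrist_force: [-3.4, -2.0, -20.6]
grip_width: 0.0278
t: 25.15
eef_pos: [0.5195, 0.0672, 0.0994]
orientation: [0.701, 0.093, -0.094, -0.701]
wrist_force: [-4.0, -1.4, -23.4]
grip_width: 0.0277
```

Held 0.8 s at 17 to 23 N with no give (TCP z steady at 0.0994). Now I lower, release and retreat.

```bash
python3 -m creep '[{"dx":0,"dy":0.015,"dz":0,"rx":0,"ry":0,"rz":0},{"dx":0,"dy":0.015,"dz":0,"rx":0,"ry":0,"rz":0},{"dx":0,"dy":0.015,"dz":0,"rx":0,"ry":0,"rz":0},{"dx":0,"dy":0,"dz":0,"rx":0,"ry":0,"rz":0},{"dx":0,"dy":0,"dz":0,"rx":0,"ry":0,"rz":0}]' && python3 -m creep '[{"dx":0,"dy":0,"dz":0,"rx":0,"ry":0,"rz":0},{"dx":0,"dy":0,"dz":0,"rx":0,"ry":0,"rz":0},{"dx":0,"dy":0,"dz":0,"rx":0,"ry":0,"rz":0},{"dx":0,"dy":0,"dz":0,"rx":0,"ry":0,"rz":0},{"dx":0,"dy":0,"dz":0,"rx":0,"ry":0,"rz":0},{"dx":0,"dy":-0.3,"dz":0,"rx":0,"ry":0,"rz":0},{"dx":0,"dy":-0.6,"dz":0,"rx":0,"ry":0,"rz":0},{"dx":0,"dy":-0.6,"dz":0,"rx":0,"ry":0,"rz":0},{"dx":0,"dy":-0.6,"dz":0,"rx":0,"ry":0,"rz":0},{"dx":0,"dy":-0.5,"dz":0,"rx":0,"ry":0,"rz":0},{"dx":0,"dy":0,"dz":0,"rx":0,"ry":0,"rz":0},{"dx":0,"dy":0,"dz":0,"rx":0,"ry":0,"rz":0}]' -1; python3 snap.py G; python3 cmp.py AG
```

```text
t: 25.65
eef_pos: [0.5196, 0.0672, 0.0993]
orientation: [0.701, 0.094, -0.094, -0.701]
wrist_force: [-7.7, -1.9, -9.0]
grip_width: 0.0276
t: 26.85
eef_pos: [0.5202, 0.0673, 0.228]
orientation: [0.701, 0.094, -0.093, -0.701]
wrist_force: [0.1, -0.0, -0.6]
grip_width: 0.091
t 27.0 tcp [0.5192 0.0672 0.2263] F [-0.13  0.24 -1.78] M [ 0.04 -0.11  0.01] grip 0.0911
yaw tool x 15.2 tooly [-2.3e-03 -4.0e-04 -1.0e+00] units to target [ 1.000e-02  2.586e+00 -2.000e-03]
left scene [290.4 188.9] 10mm= [-0.02 -4.2 ] shift [-1.4   0.16] 0.66 13.64
left top [306.6 334.5] 10mm= [-0.12 -0.36] shift [ 0.07 -0.07] 1.0 0.33
right scene [182.8 221.8] 10mm= [-0.61 -4.51] shift [0.24 0.56] 0.68 6.16
right top [417.  319.7] 10mm= [ 0.7  -0.47] shift [ 8.19 -0.44] 0.06 10.28
```

View pics/scene_G.png

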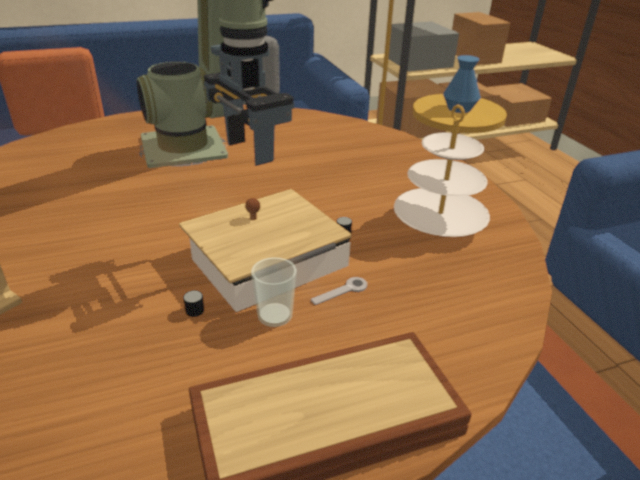

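The lid lies shut, with its corners at (290,193) and (182,230) and the knob at (253,206). Everything else is where it was at the start, and the arm is clear.

```bash
python3 -c "
from rig import robot
print(robot.finish_job())"
```

```text
the job is handed in; nothing more can be done
None
```

I pressed the loose left catch home, proved both catches with a firm tug, left the lid lying shut, and handed the job in at about 27 s.

- **First tug:** with the knob 3.6 mm up, the left front corner rose about 8 mm and the right stayed put. So only the left catch was loose, and I pressed only there.
- **Pressing:** I pressed the left corner three times.
  - The first two presses, at up to 36 N and 27 N, stopped about 1 and 2 mm below the shut height.
  - The third stopped hard about 3.3 mm down by the arm's reading, against the expected 4 mm or so. It did not move between 15 and 37 N.
- **Proof tug:** the lid went tight with the knob about 2 mm up and did not give.
  - **Force:** I aimed for 12–20 N. The pull drifted between 10 and 26 N over about 5 s, because the force kept creeping after each small correction. The last second held at 17–23 N.
  - **Catch loads:** these were not measured directly. From the pull and the small moment at the wrist, I estimate about 9 N on each.
- **Last checks:** the final picture shows the lid shut, the arm clear and the other things where they were. My automatic before-and-after corner comparison was unreliable for that picture, because the gripper and its shadow were in only one of the two views. I judged the result by eye.

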